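Fit the spacer sleeve on the axle

TASK

Pick out the long hollow spacer sleeve and slide it over the upright axle on the assembly stand, lowering it (not letting it drop) until it sits fully down and square on the stand's shoulder, then let go. Leave the short collar and the solid slug standing where they are.

Things in the scene. Friction and masses are not known exactly. Their poses are not given: they have to be found in the camera images.
- sleeve: The spacer sleeve to fit: plain aluminium tube, open at both ends, outside diameter 56 mm, bore 38 mm (wall 9 mm), 60 mm long, about 0.22 kg, standing upright on the bench. Origin at its middle (on the axis, 30 mm above its lower end); z along the axis. Both ends are alike.
- stand: Fixed stand: round grey base 110 mm across, 18 mm high; on it a dark shoulder 68 mm across, its flat top 30 mm above the bench; from that an upright steel axle, 26 mm in diameter and 70 mm tall (tip 100 mm above the bench), its top 15 mm tapering to 10 mm. Origin on the axle line at bench level, z up. The seated sleeve's origin is 60 mm above this origin, the axle tip 10 mm proud.
- collar: Bystander: short aluminium collar of the same diameters (56 mm outside, 38 mm bore) but only 25 mm high, standing on the bench. Origin at its middle, z along the axis. Not to be moved.
- slug: Bystander: solid aluminium round bar, 56 mm in diameter and 60 mm high, without a hole, standing on the bench. Origin at its middle, z along the axis. Not to be moved.
Things that resemble listed ones, but are neither listed nor needed, are in the scene too. What is shaped like the sleeve but blue, brown or green is not meant.

How it is judged (in metres and radians):
At the end, for the whole second after the job is handed in: The sleeve is around the axle (its axis within 12 mm of the axle's), seated on the shoulder within 6 mm of height, within 10 degrees of upright, released and at rest (horizontal distance between sleeve and stand below 0.012 m and z of sleeve in the frame of stand between 0.054 and 0.066 m and angle between the z axis of sleeve and the z axis of stand, either way round below 0.17 rad and linear speed of sleeve below 0.02 m/s); the robot touches nothing.
It fails at once if the short collar moved more than 30 mm or tipped over (distance of collar from where it was at the start of the episode above 0.03 m or angle between collar's own z axis and vertical above 0.5 rad).
It fails at once if the solid slug moved more than 30 mm or tipped over (distance of slug from where it was at the start of the episode above 0.03 m or angle between slug's own z axis and vertical above 0.5 rad).
It fails at once if the sleeve dropped down the axle (faster than 0.7 m/s over the stand, as after a free fall of 25 mm) (horizontal distance between sleeve and stand below 0.03 m and z of sleeve in the frame of stand below 0.13 m and linear speed of sleeve above 0.7 m/s).
It also fails if it takes over 35 s, if anything falls off the work surface, if the arm or the gripper's body presses on something with over 40 N, if the wrist force passes 120 N, or if a joint passes its speed limit or range.

ROBOT

A 6-joint arm with a two-finger parallel gripper is mounted at the origin on the work surface. World frame = base frame: x ahead of the robot, y to its left, z up, the work surface at z = 0. Lengths are in mm, angles in rad, forces in N, time in s.
With the tool pointing down it reaches from about 350 to 775 mm from the base axis. Payload 7.3 kg.
Tool frame: the origin (TCP) lies midway between the tips of the shut fingers; the grasp point (between the pads) lies bot.tcp_to_grasp behind it (bot.tcp_to_grasp is the distance from the TCP to the grasp point, in mm); z points along the fingers, y is the direction in which the jaws open and shut (so a half turn about z gives the same grasp; the last joint's range is limited). The gripper opens to 92 mm and grips with 3 to 60 N. Pads are 19 mm wide; open, the fingers measure 130 mm over their backs; the gripper's body (75 mm by 190 mm) begins 47 mm behind the grasp point.
Start: joints at [0.992, 0.342, 1.524, -0, 1.275, -0.146], TCP at [220.181, 476.619, 226.741] pointing down, gripper open.
Joint ranges: [-2.53, 2.53], [-0.77, 2.02], [0.04, 2.7], [-1, 4.14], [0.28, 2.66], [-3.11, 3.11]. Speed limits (rad/s): [2.57, 2.57, 3.14, 3.14, 3.14, 3.14].

INTERFACE

Orientations are given as [roll, pitch, yaw] about the fixed x, y, z axes, in that order (R = Rz(yaw) Ry(pitch) Rx(roll)).
In Python, from plant import bot gives the robot as it stands.
- The arm moves only by the shell command python3 -m inch 'ROWS'. ROWS is JSON, one flat list of numbers, 7 for each row, row after row: the shift along the world's x, y, z in cm, then the turn, a rotation vector about the world's x, y, z in degrees, then the gripper command: -1 is shut, 1 is fully open, values between are in proportion. In form: [tx, ty, tz, ax, ay, az, fingers, tx, ty, tz, ax, ay, az, fingers, ...]. A call has exactly 5 rows; each row is the pose to reach, as a shift and turn from the pose measured when the call began; what a row does not reach only later rows make up. A row lasts 1/10 s, in which the tool goes at most 50 mm and 8.59 degrees, less where a joint would pass 70% of its speed; a pose out of reach is approached as far as the arm can. A call with a gripper value outside its range is refused whole. The fingers move at their own pace and stop on an object; the grip force is fixed at half the most. Time passes only in rows, so rows that repeat a pose let the fingers close, or fill a call up. It gives the time, the measured TCP pose, the force and the opening at its end, in the units of the state.
- bot.get_obs(): the state, without advancing time (a new reading comes with each control period).
- bot.capture(name): name is "scene" or "side" or "wrist"; returns the picture (384x512x3 uint8, red, green, blue); there is no depth.
- bot.calibration(name): a dict with "fx", "fy", "cx", "cy" (pixels), "cam_to_world" (4x4, takes a point from camera to world coordinates). Camera axes: x right, y down, z forward; pixel columns grow to the right and rows downward; lengths in mm; the calibration is good to about 2 mm. The wrist camera is an equidistant fisheye: a pixel r from the principal point sees the ray r / f radians off the axis. A picture is of the moment at which its call begins: read the wrist's pose just before it. calibration takes no time and is no camera call; for the wrist camera it gives the pose at the moment of the call.
- bot.close_job(): hands the job in, once; it reports no verdict.
The state is a dict: "time": time; "joint_positions": joint angles; "dq": joint speeds; "tau": joint torques, N m; "tool_pos": TCP position; "tcp_rot": TCP orientation; "contact_force": force on the tool from outside, world axes, zero at the start; "moment": the same for the moment, N m; "grip_width": finger opening in mm.
Only numpy, scipy, OpenCV 4.12 (cv2) and the standard library are available. Lean on these libraries where they do the work, as an engineer would, in place of code of your own. Each camera call takes 0.05 s, during which the arm holds its last target.

## Working session

There is one attempt and no reset: what is moved stays moved. The work goes in short steps, Python scripts to look and compute and a shell command to move; the robot and the scene stay as the last step left them, time stands still between calls to the robot, and variables do not carry over. Pictures are saved under pics/ and viewed, and the job is handed in when it is done.

```bash
ls; mkdir -p pics; python3 - <<'E'
from plant import bot
import cv2
o=bot.get_obs();print(o, bot.tcp_to_grasp)
for n in ["scene","side","wrist"]:
    c=bot.calibration(n);print(n,c)
    im=bot.capture(n);cv2.imwrite(f"pics/{n}0.png",im[:,:,::-1])
E
```

```text
pics
{'time': 0.0, 'joint_positions': array([ 9.92029977e-01,  3.42710058e-01,  1.52504171e+00,  3.51871214e-05,
        1.27541658e+00, -1.46009110e-01]), 'dq': array([-1.14985475e-03, -1.48858224e-03,  1.76572520e-03,  8.80729800e-04,
        2.96767490e-04,  8.63831909e-05]), 'tau': array([ 6.30788036e-04, -4.31246746e+01, -2.44210660e+01,  7.16690160e-02,
        5.60832547e-02, -1.24039111e-04]), 'tool_pos': array([219.91241355, 476.25549561, 226.04293432]), 'tcp_rot': array([-3.14003863e+00, -2.62537041e-04,  2.70882494e+00]), 'contact_force': array([ 0.00686813, -0.00070474,  0.29520921]), 'moment': array([0.00115001, 0.00173057, 0.02320937]), 'grip_width': 91.52749827957805} 18.8
scene {'fx': 497.5619609419837, 'fy': 497.5619609419837, 'cx': 256.59784705489153, 'cy': 195.07498839711016, 'cam_to_world': array([[ 8.80442833e-01,  3.77030944e-01, -2.87520583e-01,
         8.28190984e+02],
       [ 4.74105373e-01, -7.08563611e-01,  5.22648739e-01,
        -5.38761050e+02],
       [-6.67187544e-03, -5.96477389e-01, -8.02602149e-01,
         9.56111872e+02],
       [ 0.00000000e+00
[... 294 characters left out ...]
01, -4.24037246e-01,  6.52788165e-01,
        -4.64763508e+02],
       [ 1.45672382e-02, -8.44857493e-01, -5.34793055e-01,
         4.74238623e+02],
       [ 0.00000000e+00,  0.00000000e+00,  0.00000000e+00,
         1.00000000e+00]])}
wrist {'fx': 297.3186396354542, 'fy': 297.3186396354542, 'cx': 252.9573256723715, 'cy': 191.5012560717436, 'cam_to_world': array([[ 4.17957731e-01,  8.69118322e-01,  2.64470561e-01,
         1.49978273e+02],
       [ 9.08465967e-01, -3.99546860e-01, -1.22686162e-01,
         5.09476476e+02],
       [-9.60409595e-04,  2.91540134e-01, -9.56558115e-01,
         3.83292384e+02],
       [ 0.00000000e+00,  0.00000000e+00,  0.00000000e+00,
         1.00000000e+00]])}
```

View pics/scene0.png

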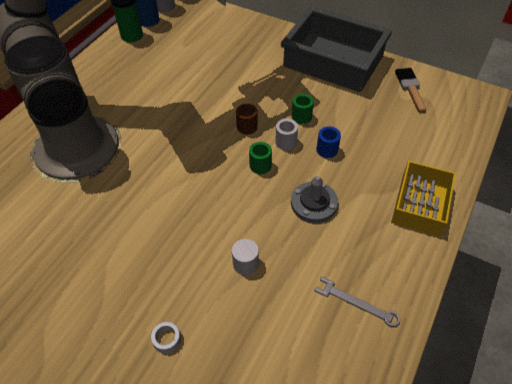

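View pics/side0.png

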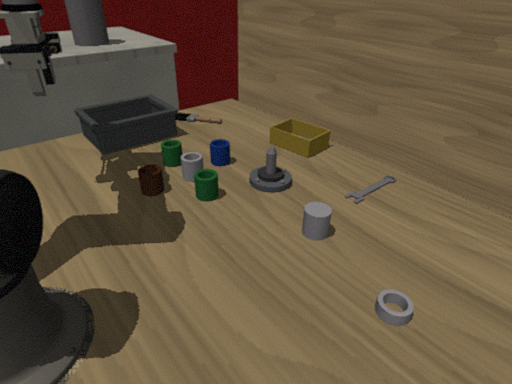

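View pics/wrist0.png

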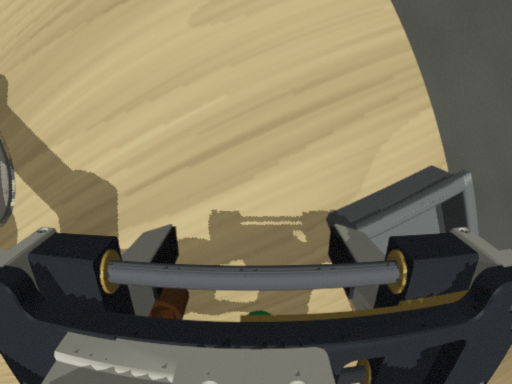

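The scene view shows the sleeve (grey, hollow) at about (287,134), with brown at (247,118), greens at (302,108) and (261,157), and blue at (329,141) around it. The stand is at (316,200), the slug at (245,257) and the collar at (166,337). In the side view the sleeve is at (192,166) and the axle tip at (271,151).

```bash
cat > h.py <<'E'
import numpy as np, cv2
def ray(c,u,v):
    d=np.array([(u-c['cx'])/c['fx'],(v-c['cy'])/c['fy'],1.]);M=c['cam_to_world']
    return M[:3,3],M[:3,:3]@d
def plane(c,u,v,z):
    o,d=ray(c,u,v);return o+d*(z-o[2])/d[2]
def proj(c,p):
    M=c['cam_to_world'];q=M[:3,:3].T@(np.array(p,float)-M[:3,3])
    return np.array([c['fx']*q[0]/q[2]+c['cx'],c['fy']*q[1]/q[2]+c['cy']])
def tri(c1,p1,c2,p2):
    A=np.zeros((3,3));b=np.zeros(3);ds=[]
    L=[ray(c1,*p1),ray(c2,*p2)]
    for o,d in L:
        d=d/np.linalg.norm(d);P=np.eye(3)-np.outer(d,d);A+=P;b+=P@o
    x=np.linalg.solve(A,b)
    for o,d in L:
        d=d/np.linalg.norm(d);ds.append(np.linalg.norm((np.eye(3)-np.outer(d,d))@(x-o)))
    return x,ds
E
python3 - <<'E'
import cv2
a=cv2.imread('pics/scene0.png');b=cv2.imread('pics/side0.png')
f=lambda im,x,y,w=72,h=54:cv2.resize(im[y:y+h,x:x+w],(396,297),interpolation=cv2.INTER_CUBIC)
import numpy as np
# scale 5.5
cv2.imwrite('pics/crop0.png',np.vstack([np.hstack([f(a,251,107),f(a,280,170)]),np.hstack([f(b,156,140),f(b,235,140)])]))
E
```

```text
(no output)
```

View pics/crop0.png

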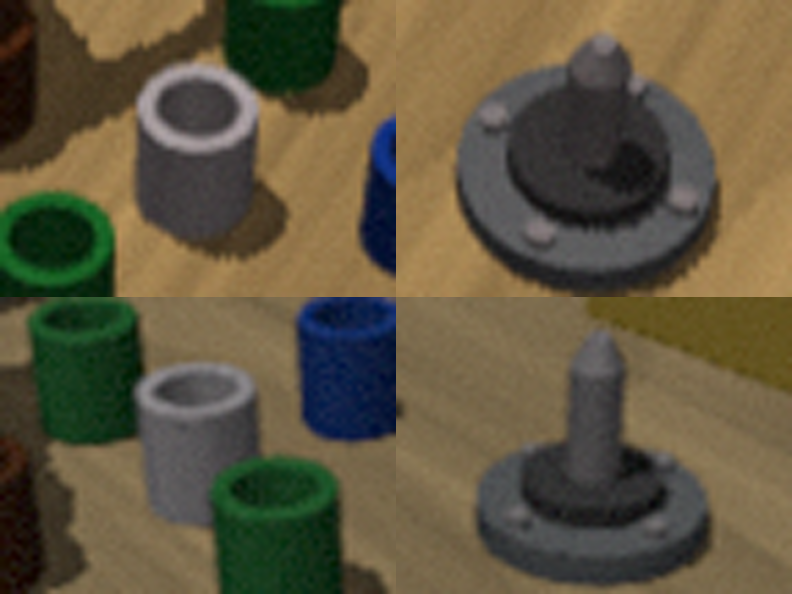

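```bash
python3 - <<'E'
from plant import bot
from h import *
np.set_printoptions(precision=1,suppress=True)
S=bot.calibration('scene');D=bot.calibration('side')
print('sleeve',tri(S,(286.4,126.2),D,(191.4,156.9)),plane(S,286.4,126.2,60),plane(D,191.4,156.9,60))
print('tip',tri(S,(317.4,177.4),D,(272.1,146)),plane(S,317.4,177.4,100),plane(D,272.1,146,100))
im=cv2.imread('pics/scene0.png');hsv=cv2.cvtColor(im,cv2.COLOR_BGR2HSV)
# base disc outline: bluish grey; fit ellipses by low saturation
m=((hsv[...,1]<70)).astype(np.uint8);
n,l,st,ce=cv2.connectedComponentsWithStats(m)
for i in range(1,n):
    if 150<st[i,4]<6000: print(st[i],ce[i])
for nm,p,q in [('green1',(260.8,150.3),(206.5,177)),('green2',(302,101),(172,146)),('blue',(329,133),(220.5,146)),('brown',(247,110),(151.5,173))]:
    print(nm,plane(S,*p,60),plane(D,*q,60))
E
```

```text
sleeve (array([470.6, 270.2,  58. ]), [np.float64(0.18805497030968288), np.float64(0.18805497030961438)]) [471.2 268.7  60. ] [468.6 266.3  60. ]
tip (array([616.7, 123.7, 101.6]), [np.float64(0.562832306966999), np.float64(0.562832306966915)]) [616.6 124.2 100. ] [619.3 127.1 100. ]
[156   0  19  13 200] [164.9   5.2]
[398  69  22  20 215] [408.  80.]
[276 118  22  33 608] [286.2 133.4]
[ 291  176   47   47 1577] [314.1 200.9]
[232 239  27  37 819] [245.  256.3]
[315 277  85  50 784] [356.7 301.8]
[151 321  30  32 545] [165.6 336.8]
green1 [452.5 167.6  60. ] [443.3 155.7  60. ]
green2 [466.8 369.6  60. ] [460.5 354.8  60. ]
blue [574.5 297.   60. ] [565.3 275.5  60. ]
brown [356.2 273.1  60. ] [350.8 250.3  60. ]
```

```bash
python3 -m inch '[5,-4.2,0,0,0,-4,1, 10,-8.4,0,0,0,-8,1, 15,-12.5,0,0,0,-12,1, 20,-16.7,0,0,0,-17,1, 23,-19,0,0,0,-17,1]'; python3 -m inch '[2,-1.9,-3,0,0,0,1, 2,-1.9,-7,0,0,0,1, 2,-1.9,-9,0,0,0,1, 2,-1.9,-9,0,0,0,1, 2,-1.9,-9,0,0,0,1]'
python3 - <<'E'
from plant import bot
import cv2
print(bot.calibration('wrist')['cam_to_world'].round(3).tolist())
for n in ["scene","side","wrist"]:
    im=bot.capture(n);cv2.imwrite(f"pics/{n}1.png",im[:,:,::-1])
E
```

```text
time: 0.65
tool_pos: [413.5, 315.2, 226.1]
tcp_rot: [-3.14, -0.0, 2.41]
contact_force: [0.5, -0.7, -0.2]
grip_width: 91.8
time: 1.15
tool_pos: [433.6, 296.4, 136.5]
tcp_rot: [-3.14, -0.0, 2.41]
contact_force: [-0.2, 0.0, -0.2]
grip_width: 91.7
[[0.667, 0.713, 0.216, 376.678], [0.745, -0.638, -0.195, 349.185], [-0.001, 0.291, -0.957, 293.693], [0.0, 0.0, 0.0, 1.0]]
```

View pics/scene1.png

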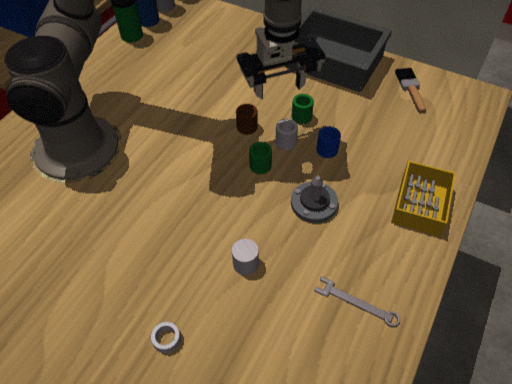

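View pics/wrist1.png

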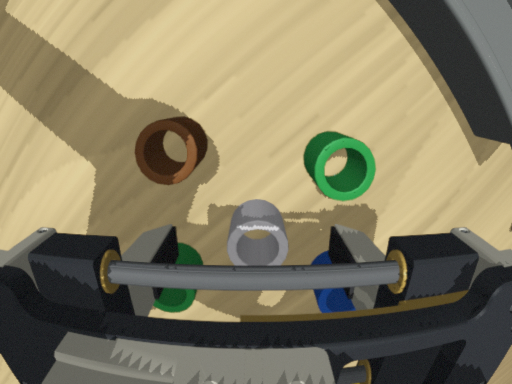

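View pics/side1.png

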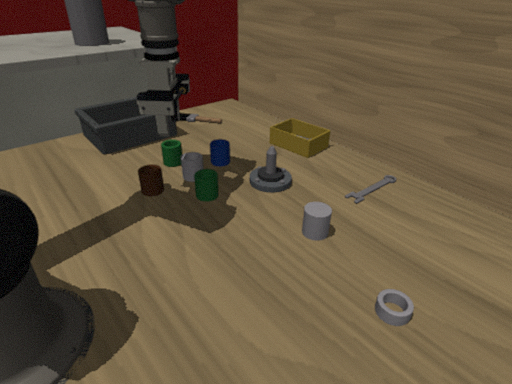

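The wrist view shows the sleeve rim centred near (258,241), partly behind the cross bar, with brown, green and blue around it. I'll cast that rim point to z = 60.

```bash
python3 - <<'E'
from plant import bot
from h import *
np.set_printoptions(precision=1,suppress=True)
W=bot.calibration('wrist')
def fray(u,v):
    x,y=(u-W['cx'])/W['fx'],(v-W['cy'])/W['fy'];t=np.hypot(x,y)
    d=np.array([x/t*np.sin(t),y/t*np.sin(t),np.cos(t)]);M=W['cam_to_world'];return M[:3,3],M[:3,:3]@d
def fpl(u,v,z):
    o,d=fray(u,v);return o+d*(z-o[2])/d[2]
l,r=fpl(228,241,60),fpl(288,241,60)
print(l,r,np.linalg.norm(l-r),(l+r)/2)
for p,n in [((168,152),'brown'),((344,168),'green2')]: print(n,fpl(*p,60))
im=cv2.imread('pics/wrist1.png');cv2.imwrite('pics/wc1.png',cv2.resize(im[190:300,150:370],None,fx=3.5,fy=3.5,interpolation=cv2.INTER_CUBIC))
o=bot.get_obs();print(o['tool_pos'],o['tcp_rot'],o['joint_positions'])
E
```

```text
[449.9 255.2  60. ] [485.3 294.5  60. ] 52.92874433272257 [467.6 274.8  60. ]
brown [358.9 272.6  60. ]
green2 [465.9 372.2  60. ]
[434.2 296.9 137.7] [3.1 0.  2.4] [ 0.5  0.4  1.7 -0.   1.1 -0.4]
```

View pics/wc1.png

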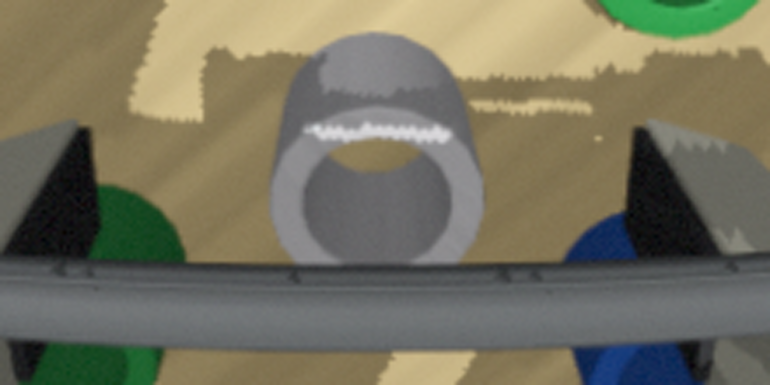

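```bash
cat >> h.py <<'E'
def fpl(W,u,v,z):
    x,y=(u-W['cx'])/W['fx'],(v-W['cy'])/W['fy'];t=np.hypot(x,y)
    d=np.array([x/t*np.sin(t),y/t*np.sin(t),np.cos(t)]);M=W['cam_to_world'];o,d=M[:3,3],M[:3,:3]@d
    return o+d*(z-o[2])/d[2]
E
python3 - <<'E'
from plant import bot
from h import *
np.set_printoptions(precision=1,suppress=True)
W=bot.calibration('wrist')
for v in (246,248,250):
  l,r=fpl(W,227.2,v,60),fpl(W,288.1,v,60)
  print(np.linalg.norm(l-r),(l+r)/2)
t=fpl(W,257.7,219.7,60);d=W['cam_to_world'][:2,1];print('from top',t[:2]+28*d/np.linalg.norm(d))
E
```

```text
54.13756153688818 [471.1 271.3  60. ]
54.307062897856504 [472.6 270.   60. ]
54.47943865672993 [474.1 268.6  60. ]
from top [472.8 269.5]
```

```bash
python3 -m inch '[2,-1.5,0,0,0,0,1, 3.73,-2.79,0,0,0,0,1, 3.73,-2.79,-2,0,0,0,1, 3.73,-2.79,-4,0,0,0,1, 3.73,-2.79,-4.5,0,0,0,1]'
python3 - <<'E'
from plant import bot
import cv2
for n in ["wrist","side"]:
    im=bot.capture(n);cv2.imwrite(f"pics/{n}2.png",im[:,:,::-1])
print(bot.get_obs()['tool_pos'])
E
```

```text
time: 1.8
tool_pos: [470.9, 268.9, 92.0]
tcp_rot: [3.141, 0.0, 2.411]
contact_force: [-0.4, 0.5, -0.0]
grip_width: 91.6
[471.39886482 269.23328366  93.00331933]
```

View pics/wrist2.png

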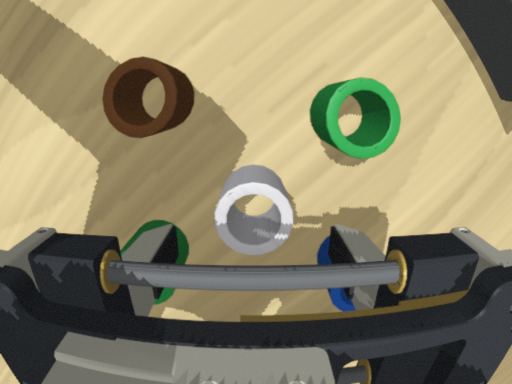

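View pics/side2.png

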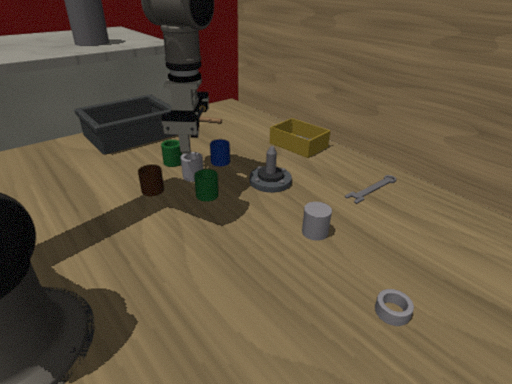

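The whole sleeve rim is now visible between the fingers, centred at about (254,218). Brown is at (140,97), green at (364,118), and both are clear of the jaws. I'll fit the rim.

```bash
python3 - <<'E'
from plant import bot
from h import *
np.set_printoptions(precision=1,suppress=True)
W=bot.calibration('wrist')
print((np.array(fpl(W,215.3,216,60))+fpl(W,293.5,216,60))/2, np.linalg.norm(fpl(W,215.3,216,60)-fpl(W,293.5,216,60)))
t,b=fpl(W,254.3,182.5,60),fpl(W,254.3,253.5,60)
print((t+b)/2,np.linalg.norm(t-b),bot.get_obs()['tool_pos'],W['cam_to_world'][:3,3])
E
```

```text
[471.4 272.2  60. ] 54.08353940746689
[473.3 270.4  60. ] 53.26519276063111 [471.4 269.2  93. ] [414.  321.8 250.1]
```

```bash
python3 -m inch '[0.08,0.08,-2,0,0,0,1, 0.08,0.08,-4,0,0,0,1, 0.08,0.08,-6,0,0,0,1, 0.08,0.08,-6.7,0,0,0,1, 0.08,0.08,-6.7,0,0,0,1]'
```

```text
time: 2.4
tool_pos: [472.2, 270.2, 26.3]
tcp_rot: [3.14, 0.001, 2.411]
contact_force: [0.4, -0.9, -0.9]
grip_width: 91.7
```

```bash
python3 -m inch '[0,0,0,0,0,0,-1, 0,0,0,0,0,0,-1, 0,0,0,0,0,0,-1, 0,0,0,0,0,0,-1, 0,0,0,0,0,0,-1]'; python3 -m inch '[0,0,0,0,0,0,-1, 0,0,0,0,0,0,-1, 0,0,0,0,0,0,-1, 0,0,0,0,0,0,-1, 0,0,0,0,0,0,-1]'
```

```text
time: 2.9
tool_pos: [472.2, 270.1, 26.5]
tcp_rot: [3.141, 0.001, 2.411]
contact_force: [-0.2, -0.8, 3.7]
grip_width: 56.5
time: 3.4
tool_pos: [472.2, 270.1, 26.6]
tcp_rot: [3.141, 0.001, 2.411]
contact_force: [-0.0, -0.6, 1.0]
grip_width: 56.4
```

Gripped at 56.4 mm, which matches the 56 mm diameter. I'll lift 115 mm, which puts the sleeve's lower end at about 115.

```bash
python3 -m inch '[0,0,1.5,0,0,0,-1, 0,0,4,0,0,0,-1, 0,0,7.5,0,0,0,-1, 0,0,11,0,0,0,-1, 0,0,13,0,0,0,-1]'; python3 -m inch '[2,-2,0.5,0,0,0,-1, 5,-5,0.5,0,0,0,-1, 7,-7,0.5,0,0,0,-1, 8,-8,0.5,0,0,0,-1, 8,-8,0.5,0,0,0,-1]'
python3 - <<'E'
from plant import bot
import cv2
for n in ["scene","side","wrist"]:
    im=bot.capture(n);cv2.imwrite(f"pics/{n}3.png",im[:,:,::-1])
print(bot.get_obs()['tool_pos'])
E
```

```text
time: 3.9
tool_pos: [472.8, 270.4, 159.0]
tcp_rot: [3.138, 0.002, 2.411]
contact_force: [-0.0, 0.7, -2.7]
grip_width: 56.0
time: 4.4
tool_pos: [553.5, 189.1, 163.2]
tcp_rot: [3.139, 0.001, 2.409]
contact_force: [0.1, 0.3, -2.0]
grip_width: 56.0
[551.781054   191.25137651 163.54979581]
```

View pics/scene3.png

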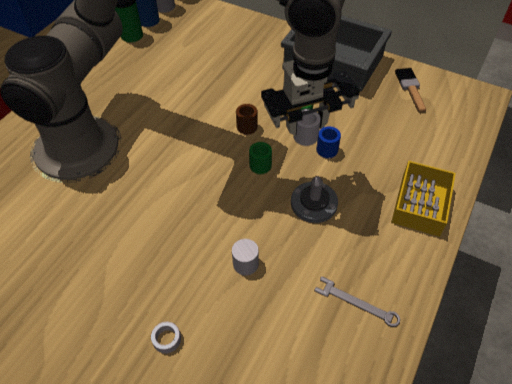

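View pics/wrist3.png

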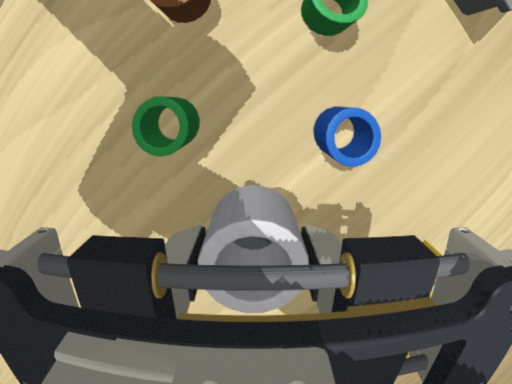

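View pics/side3.png

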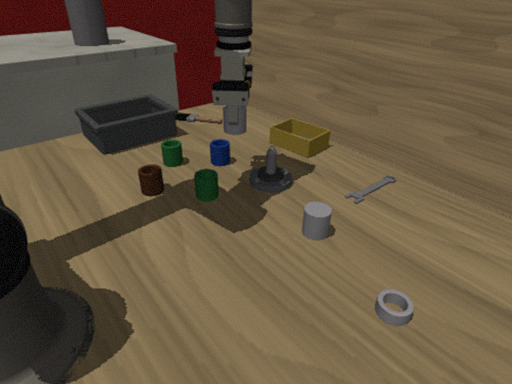

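```bash
python3 -m inch '[2,-2,0,0,0,0,-1, 4,-4,0,0,0,0,-1, 5.5,-5.5,0,0,0,0,-1, 6.5,-6.6,0,0,0,0,-1, 6.5,-6.6,0,0,0,0,-1]'
python3 - <<'E'
from plant import bot
import cv2,numpy as np
o=bot.get_obs();print(o['tool_pos'],o['tcp_rot'],o['joint_positions'])
I={}
for n in ["scene","side"]:
    im=bot.capture(n)[:,:,::-1];cv2.imwrite(f"pics/{n}4.png",im);I[n]=im
print(bot.get_obs()['tool_pos'])
f=lambda im,x,y,w=110,h=150:cv2.resize(im[y:y+h,x:x+w],None,fx=3.6,fy=3.6,interpolation=cv2.INTER_CUBIC)
cv2.imwrite('pics/crop4.png',np.hstack([f(I['scene'],262,85),f(I['side'],215,55)]))
E
```

```text
time: 5.05
tool_pos: [617.1, 124.8, 163.3]
tcp_rot: [3.139, 0.001, 2.411]
contact_force: [-0.1, -0.6, -2.7]
grip_width: 55.9
[617.14628872 124.77133161 163.29346882] [3.13902883e+00 7.92130752e-04 2.41118426e+00] [ 7.72347707e-02  5.83099025e-01  1.30924088e+00  1.26550270e-03
  1.24685269e+00 -7.63555554e-01]
[615.95860345 126.15978094 163.33622109]
```

View pics/crop4.png

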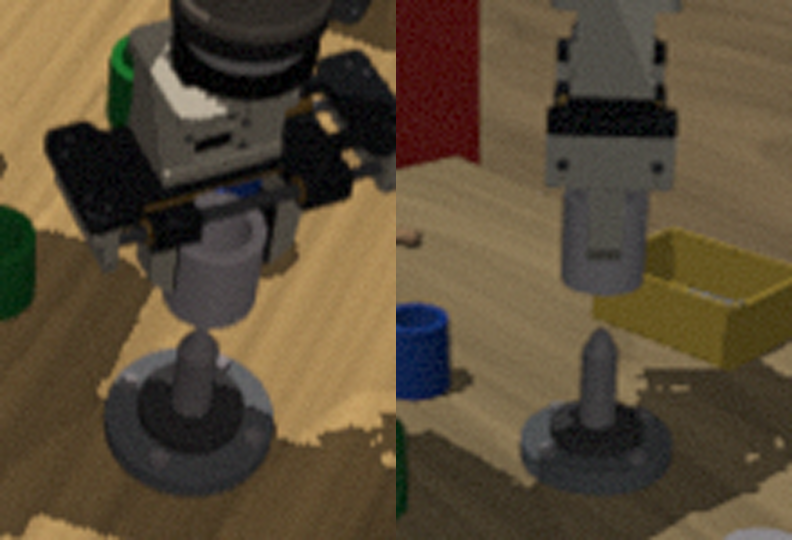

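```bash
python3 - <<'E'
from plant import bot
from h import *
np.set_printoptions(precision=1,suppress=True)
I={n:cv2.imread(f'pics/{n}4.png').astype(int) for n in('scene','side')}
p=bot.get_obs()['tool_pos'];print(p)
for n in I:
    c=bot.calibration(n)
    print(n,'sleeve axis at z 137..197',proj(c,[p[0],p[1],137]),proj(c,[p[0],p[1],190]),'axle 617,125:',proj(c,[617,125,100]),proj(c,[617,125,60]),proj(c,[617,125,30]))
    print(' px/mm',proj(c,[618,125,60])-proj(c,[617,125,60]),proj(c,[617,126,60])-proj(c,[617,125,60]))
s=I['side'];g=s.sum(2)//3
for r in (124,130): print('side',r,*[f"{x}:{tuple(s[r,x])}" for x in range(256,292,1)])
E
```

```text
[616.  126.2 163.3]
scene sleeve axis at z 137..197 [319.1 165.9] [321.5 149.3] axle 617,125: [317.7 177.2] [316.1 188.3] [314.9 196.1]
 px/mm [0.4 0.2] [ 0.2 -0.3]
side sleeve axis at z 137..197 [272.  132.5] [273.  111.3] axle 617,125: [272.  146.5] [271.3 161. ] [270.7 171.3]
 px/mm [ 0.3 -0.1] [-0.3 -0.1]
side 124 256:(np.int64(84), np.int64(117), np.int64(134)) 257:(np.int64(84), np.int64(116), np.int64(135)) 258:(np.int64(86), np.int64(121), np.int64(140)) 259:(np.int64(83), np.int64(118), np.int64(137)) 260:(np.int64(72), np.int64(101), np.int64(115)) 261:(np.int64(59), np.int64(62), np.int64(69)) 262:(np.int64(60), np.int64(57), np.int64(57)) 263:(np.int64(66), np.int64(64), np.int64(67)) 264:(np.int64(71), np.int64(70), np.int64(74)) 265:(np.int64(75), np.int64(74), np.int64(74)) 266:(np.int64(75), np.int64(71), np.int64(76)) 267:(np.int64(73), np.int64(72), np.int64(74)) 268:(np.int64(56), np.int64(60), np.int64(62)) 269:(np.int64(57), np.int64(61), np.int64(62)) 270:(np.int64(59), np.int64(64), np.int64(67)) 271:(np.int64(56), np.int64(60), np.int64(65)) 272:(np.int64(55),
[... 1932 characters left out ...]
(np.int64(75), np.int64(75), np.int64(78)) 278:(np.int64(71), np.int64(71), np.int64(72)) 279:(np.int64(72), np.int64(71), np.int64(74)) 280:(np.int64(70), np.int64(69), np.int64(71)) 281:(np.int64(70), np.int64(70), np.int64(71)) 282:(np.int64(64), np.int64(61), np.int64(60)) 283:(np.int64(52), np.int64(58), np.int64(67)) 284:(np.int64(28), np.int64(63), np.int64(73)) 285:(np.int64(24), np.int64(66), np.int64(78)) 286:(np.int64(27), np.int64(64), np.int64(74)) 287:(np.int64(23), np.int64(62), np.int64(70)) 288:(np.int64(26), np.int64(66), np.int64(76)) 289:(np.int64(22), np.int64(59), np.int64(70)) 290:(np.int64(13), np.int64(57), np.int64(67)) 291:(np.int64(20), np.int64(62), np.int64(73))
```

```bash
python3 -m inch '[0,0,-1,0,0,0,-1, 0,0,-2,0,0,0,-1, 0,0,-3,0,0,0,-1, 0,0,-4,0,0,0,-1, 0,0,-4.6,0,0,0,-1]'
python3 - <<'E'
from plant import bot
import cv2,numpy as np
I={}
for n in ["scene","side","wrist"]:
    im=bot.capture(n)[:,:,::-1];cv2.imwrite(f"pics/{n}5.png",im);I[n]=im
o=bot.get_obs();print(o['tool_pos'],o['contact_force'])
f=lambda im,x,y,w=110,h=150:cv2.resize(im[y:y+h,x:x+w],None,fx=3.6,fy=3.6,interpolation=cv2.INTER_CUBIC)
cv2.imwrite('pics/crop5.png',np.hstack([f(I['scene'],262,85),f(I['side'],215,55)]))
E
```

```text
time: 5.65
tool_pos: [615.2, 126.3, 115.7]
tcp_rot: [3.141, -0.002, 2.413]
contact_force: [-1.1, -0.4, -3.2]
grip_width: 56.3
[615.70197401 126.14351175 116.73442066] [-0.66527918 -0.44361918 -1.71046398]
```

View pics/crop5.png

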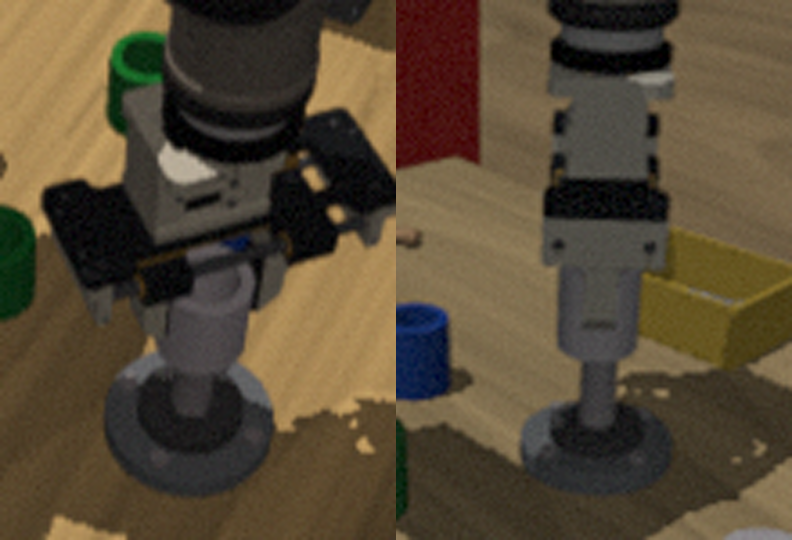

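View pics/wrist5.png

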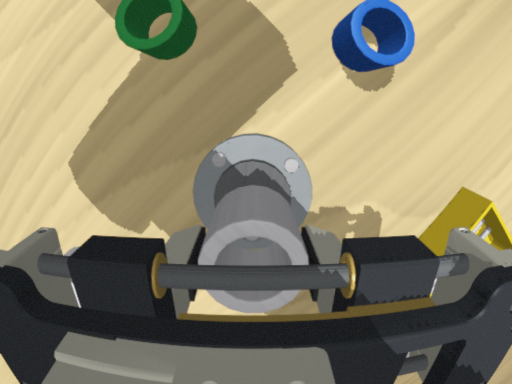

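The sleeve is over the tip with no side force. Both views show it coaxial to within about 2 mm, so I'll keep lowering.

```bash
python3 -m inch '[-0.05,-0.05,-1,0,0,0,-1, -0.05,-0.05,-2,0,0,0,-1, -0.05,-0.05,-3,0,0,0,-1, -0.05,-0.05,-4,0,0,0,-1, -0.05,-0.05,-5,0,0,0,-1]'; python3 -m inch '[0,0,-0.1,0,0,0,-1, 0,0,-0.2,0,0,0,-1, 0,0,-0.3,0,0,0,-1, 0,0,-0.4,0,0,0,-1, 0,0,-0.4,0,0,0,-1]'
```

```text
time: 6.3
tool_pos: [615.1, 125.6, 65.7]
tcp_rot: [3.14, -0.002, 2.412]
contact_force: [-0.2, 0.2, -1.3]
grip_width: 56.0
time: 6.8
tool_pos: [615.2, 125.6, 61.9]
tcp_rot: [3.14, -0.001, 2.412]
contact_force: [-1.1, -0.2, -1.8]
grip_width: 56.0
```

```bash
python3 -m inch '[0,0,-0.1,0,0,0,-1, 0,0,-0.2,0,0,0,-1, 0,0,-0.3,0,0,0,-1, 0,0,-0.4,0,0,0,-1, 0,0,-0.4,0,0,0,-1]'; python3 -m inch '[0,0,-0.1,0,0,0,-1, 0,0,-0.1,0,0,0,-1, 0,0,-0.1,0,0,0,-1, 0,0,-0.1,0,0,0,-1, 0,0,-0.1,0,0,0,-1]'

```

```text
time: 7.3
tool_pos: [615.1, 125.6, 57.7]
tcp_rot: [3.14, -0.001, 2.412]
contact_force: [0.3, -0.2, -2.8]
grip_width: 56.0
time: 7.8
tool_pos: [615.1, 125.6, 56.7]
tcp_rot: [3.14, -0.001, 2.412]
contact_force: [0.3, 0.6, -2.3]
grip_width: 56.1
```

```bash
python3 -m inch '[0,0,-0.1,0,0,0,-1, 0,0,-0.1,0,0,0,-1, 0,0,-0.1,0,0,0,-1, 0,0,-0.1,0,0,0,-1, 0,0,-0.1,0,0,0,-1]';python3 -m inch '[0,0,-0.1,0,0,0,-1, 0,0,-0.1,0,0,0,-1, 0,0,-0.1,0,0,0,-1, 0,0,-0.1,0,0,0,-1, 0,0,-0.1,0,0,0,-1]'

```

```text
time: 8.3
tool_pos: [615.1, 125.6, 56.6]
tcp_rot: [3.14, -0.001, 2.412]
contact_force: [-2.9, 0.2, 5.0]
grip_width: 56.4
time: 8.8
tool_pos: [615.1, 125.6, 56.6]
tcp_rot: [3.14, -0.001, 2.412]
contact_force: [-2.8, -0.0, 5.3]
grip_width: 56.4
```

Contact force came on at TCP z = 56.6, where 56.5 was expected for seated. I'll check the pictures before releasing.

```bash
python3 - <<'E'
from plant import bot
import cv2,numpy as np
I={}
for n in ["scene","side"]:
    im=bot.capture(n)[:,:,::-1];cv2.imwrite(f"pics/{n}6.png",im);I[n]=im
f=lambda im,x,y,w=110,h=150:cv2.resize(im[y:y+h,x:x+w],None,fx=3.6,fy=3.6,interpolation=cv2.INTER_CUBIC)
cv2.imwrite('pics/crop6.png',np.hstack([f(I['scene'],262,85),f(I['side'],215,55)]))
E
```

```text
(no output)
```

View pics/crop6.png

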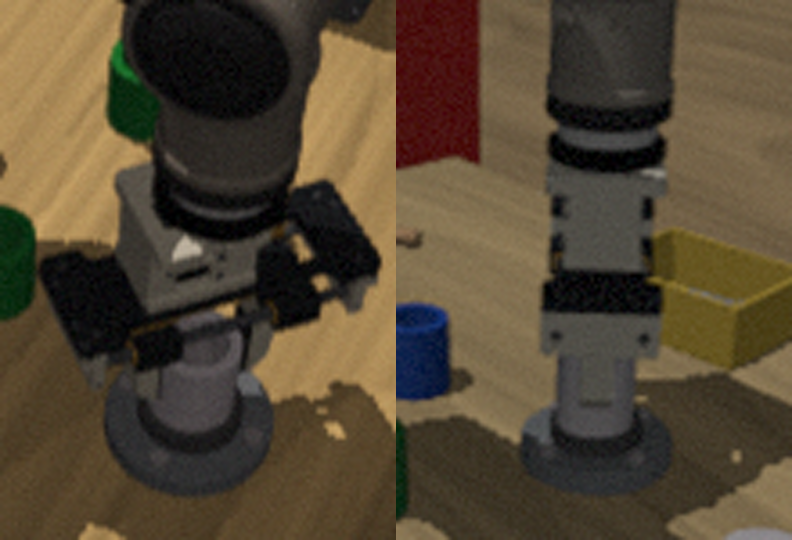

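The crops show the sleeve standing upright on the dark shoulder, with an even rim of shoulder around its foot. Next I'll release and rise straight up.

```bash
python3 -m inch '[0,0,0.1,0,0,0,1, 0,0,0.1,0,0,0,1, 0,0,0.1,0,0,0,1, 0,0,0.1,0,0,0,1, 0,0,0.1,0,0,0,1]'; python3 -m inch '[0,0,0,0,0,0,1, 0,0,0.5,0,0,0,1, 0,0,2,0,0,0,1, 0,0,5,0,0,0,1, 0,0,8,0,0,0,1]'; python3 -m inch '[0,0,4,0,0,0,1, -2,0,7,0,0,0,1, -5,4,8,0,0,0,1, -8,8,8,0,0,0,1, -8,8,8,0,0,0,1]'
python3 - <<'E'
from plant import bot
import cv2,numpy as np
I={}
for n in ["scene","side","wrist"]:
    im=bot.capture(n)[:,:,::-1];cv2.imwrite(f"pics/{n}7.png",im);I[n]=im
f=lambda im,x,y,w=110,h=150:cv2.resize(im[y:y+h,x:x+w],None,fx=3.6,fy=3.6,interpolation=cv2.INTER_CUBIC)
cv2.imwrite('pics/crop7.png',np.hstack([f(I['scene'],262,105),f(I['side'],215,85)]))
E
```

```text
time: 9.4
tool_pos: [615.1, 125.6, 57.4]
tcp_rot: [3.14, -0.001, 2.412]
contact_force: [-0.3, -0.5, -0.1]
grip_width: 89.9
time: 9.9
tool_pos: [614.8, 125.6, 138.2]
tcp_rot: [3.141, -0.002, 2.412]
contact_force: [0.0, 0.2, 0.6]
grip_width: 91.8
time: 10.4
tool_pos: [531.6, 209.6, 219.6]
tcp_rot: [3.139, -0.003, 2.417]
contact_force: [-0.0, 0.2, 0.4]
grip_width: 92.1
```

View pics/crop7.png

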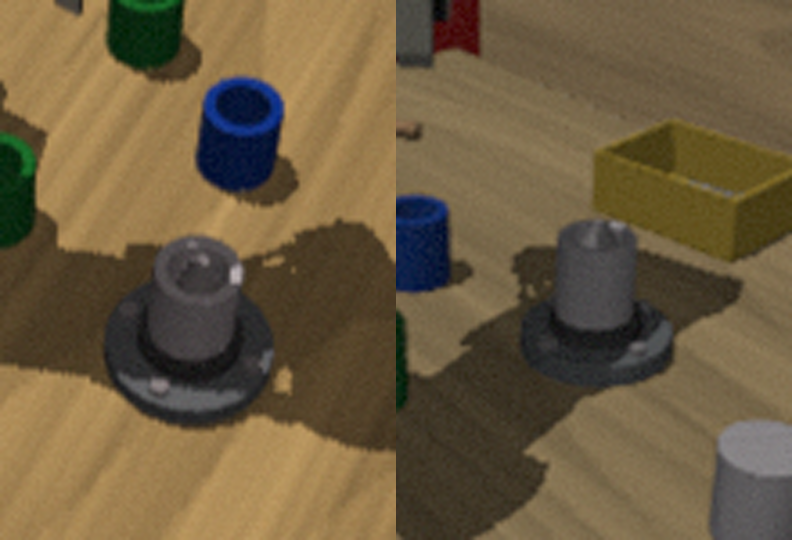

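View pics/scene7.png

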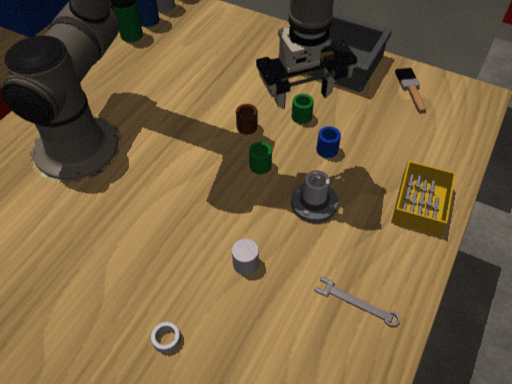

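The sleeve sits square on the shoulder with the tip slightly proud, its rim centre at about (316,179) against (317,180) expected. The slug (245,257) and collar (166,337) have not moved. I'll let the arm settle, then hand in.

```bash
python3 -m inch '[0,0,0,0,0,0,1, 0,0,0,0,0,0,1, 0,0,0,0,0,0,1, 0,0,0,0,0,0,1, 0,0,0,0,0,0,1]'; python3 - <<'E'
from plant import bot
print(bot.close_job())
E
```

```text
time: 11.05
tool_pos: [535.1, 205.3, 218.4]
tcp_rot: [3.14, -0.001, 2.413]
contact_force: [-0.3, -0.8, 0.0]
grip_width: 91.9
the job is handed in; nothing more can be done
None
```

The long grey sleeve is on the axle, fully seated on the stand's shoulder and released. I handed the job in at about 11 s of the 35 s allowed.

- **Grasp:** I found the sleeve near (472, 270) mm and gripped it from above. The fingers closed to 56.4 mm, which matches its 56 mm diameter.
- **Lowering:** I brought it over the axle, near (617, 125) mm, and lowered it in stages. Contact came at a tool height of 56.6 mm, where 56.5 mm was expected for a seated sleeve. The reported vertical force was only about 5 N.
- **Last checks:** After release, the pictures show the sleeve upright and square on the shoulder with the axle tip just proud. The slug, the collar and the decoys were where they started. The gripper was open and clear, with no force on it.
- **Disagreement:** The camera views and the arm's own position differed by about 2 mm on how well centred the sleeve is. That is within the 6 mm clearance around the axle and the 12 mm allowed, so I did not correct it further.

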